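# Reset the grinder through its guard window and test it

### The job

The coffee grinder on the repair table has tripped: reach down through the yellow-framed window in its black top plate and press the orange reset lever inside all the way down, without touching the yellow frame or the black plate. Then press the green button on the test box fully down and let it go. Only press, with closed fingers: do not lift or push away the test box, and leave everything else on the table where it stands.

Things in the scene. Friction and masses are not known exactly. Their poses are not given: they have to be found in the camera images.
- grinder: the coffee grinder: an upright brushed-steel drum, 190 mm across, 172 mm high in all, fixed to the table; origin at the centre of its underside, z up. It may stand on either side and be turned a little. Inside it, under the window, is an open well whose floor lies 90 mm above the table
- guard: the guard that must not be touched: round black top plate, 200 mm across and 6 mm thick, its underside 160 mm above the table, with a yellow frame 8 mm wide standing 6 mm up from it around a rectangular window; fixed to the grinder, axes parallel to the grinder's, origin on the drum's axis at the plate's underside
- window (a point): centre of the window, level with the top of the yellow frame (172 mm above the table), on the drum's axis. The opening measures 100 mm along the grinder's x and 84 mm along its y
- reset_lever (a joint): angle of the orange lever: from 0 (tilted up 0.23 rad, tripped) to 0.46 at its stop (tilted down 0.23 rad, reset). It starts between 0 and 0.08. Its hinge lies along the grinder's y axis, 55 mm to +x of the drum's axis and 148 mm above the table, and the lever points to the grinder's -x. Pressing down on its pad turns it against a friction of about 4 N; no spring: it stays where it is left
- lever_pad (a point): point on the upper face of the lever's pad, 55 mm from the hinge, very nearly at the middle of the window; it moves with the lever: about 8 mm below the top of the frame at joint 0, about 33 mm below it at the stop. The pad is 32 mm wide (along y), 27 mm long (it ends 12 mm to -x of this point) and 6 mm thick
- test_box: a loose grey test box with a blue face, 130 x 90 x 45 mm, 0.7 to 1.2 kg; origin at the centre of its underside, z up. The green button sits on its top, 30 mm to the box's -x
- test_button (a joint): how far the green button is pressed: 0 released, 0.006 m fully down; a spring returns it, fully down takes about 5 N
- test_button_top (a point): centre of the top face of the green round button, 36 mm across; it is pressed straight down
- screwdriver: a screwdriver with a red handle 26 mm thick, 200 mm long, lying along its x axis; origin at mid length on the table; to be left alone
- mug: a blue ceramic mug, 76 wide and 85 mm high; origin at the centre of its underside; to be left alone
- screw_jar: a small glass jar with a steel cap, 56 wide and 70 mm high; origin at the centre of its underside; to be left alone
- spare_burr: a dark steel grinding cone, 60 wide and 38 mm high; origin at the centre of its underside; to be left alone
- motor: a small steel motor standing upright, 50 wide, 66 mm high with its brass shaft; origin at the centre of its underside; to be left alone
- parts_tray: a low red tray, 130 x 100 x 25 mm; origin at the centre of its underside; to be left alone
- hopper_cover: a round black open cover, 120 wide and 70 mm high; origin at the centre of its underside; to be left alone

How it is judged (in metres and radians):
On the way, in this order (a step that is already met when the one before it is completed fails the run):
1. the reset lever is pressed all the way down (value of joint reset_lever above 0.41 rad), for 0.1 s.
2. the green button is pressed fully down (value of joint test_button above 0.0045 m), for 0.05 s.
At the end, for the whole second after the job is handed in: The lever stays down (above 0.40 of 0.46 rad), the button has been pressed and is up again (under 1.5 mm), the test box stands flat within 20 mm of where it was, and all other things are within 20 mm of where they were (value of joint reset_lever above 0.4 rad and value of joint test_button below 0.0015 m and distance of each of test_box, screwdriver, mug, screw_jar, spare_burr, motor, parts_tray, hopper_cover from where it was at the start of the episode below 0.02 m and angle between test_box's own z axis and vertical below 0.05 rad); the robot touches nothing.
It fails at once if the robot touches the yellow frame or the black plate (contact force between guard and the fingers above 0.3 N or contact force between guard and the arm above 0.3 N).
It fails at once if the button is pressed before the lever has been reset (value of joint test_button above 0.003 m and value of joint reset_lever below 0.38 rad).
It fails at once if the test box is lifted, tipped or pushed away (height (world z) of test_box above 0.012 m or angle between test_box's own z axis and vertical above 0.15 rad or distance of test_box from where it was at the start of the episode above 0.03 m).
It fails at once if another thing is shoved or lifted (distance of any of screwdriver, mug, screw_jar, spare_burr, motor, parts_tray, hopper_cover from where it was at the start of the episode above 0.03 m).
It also fails if it takes over 48 s, if anything falls off the work surface, if the arm or the gripper's body presses on something with over 40 N, if the wrist force passes 120 N, or if a joint passes its speed limit or range.

### The arm

A 7-joint arm with a two-finger parallel gripper is mounted at the origin on the work surface. World frame = base frame: x ahead of the robot, y to its left, z up, the work surface at z = 0. Lengths are in m, angles in degrees, forces in N, time in s.
With the tool pointing down it reaches from about 0.4 to 0.875 m from the base axis. Payload 4.4 kg.
Tool frame: the origin (TCP) lies midway between the tips of the shut fingers; the grasp point (between the pads) lies 19 mm behind it; x points along the fingers, z is the direction in which the jaws open and shut, and the axes are right-handed (so a half turn about x gives the same grasp; the last joint's range is limited). The gripper opens to 85 mm and grips with 20 to 120 N. Pads are 22 mm wide; open, the fingers measure 114 mm over their backs; the gripper's body (76 mm by 85 mm) begins 54 mm behind the grasp point. The pads swing forward as they close: fully open they stand 13 mm farther back than shut.
Start: joints at [-80.203, 36.005, 2.206, 86.941, -1.547, 57.084, -1.146], TCP at [0.152, 0.632, 0.201] pointing down, gripper open.
Joint ranges: [-175.42, 175.42], [-21.48, 121.26], [-71.46, 75.88], [10.55, 141.38], [-63.04, 243.04], [13.31, 113.54], [-168.57, 168.57]. Speed limits (degrees/s): [147.25, 147.25, 180, 180, 180, 180, 180].

### API

Orientations are given as [roll, pitch, yaw] about the fixed x, y, z axes, in that order (R = Rz(yaw) Ry(pitch) Rx(roll)).
In Python, from cell import r, capture, regions_of gives the robot as it stands.
- The arm moves only by the tool play_rows, never from a script. Its argument "motion" is a list of rows, each a list of 6 numbers: the shift along the tool's x, y, z in cm, then the turn, a rotation vector about the tool's x, y, z in units of 5 degrees (1.0 is 5 degrees). A call has exactly 10 rows; each row shifts and turns the commanded pose from where the row before left it, along the tool's axes as they then stand; what a row does not reach is not made up. A row lasts 1/10 s, in which the tool goes at most 50 mm and 8.59 degrees, less where a joint would pass 70% of its speed; a pose out of reach is approached as far as the arm can. A call with a gripper value outside its range is refused whole. "fingers" is the opening, from 0 (shut) to 1 (fully open), set as the call begins (left out, the last holds). The fingers move at their own pace and stop on an object; the grip force is fixed at half the most. Time passes only in rows, so rows that do not move let the fingers close, or fill a call up. It gives the time, the measured TCP pose, the force and the opening at its end, in the units of the state.
- r.get_obs(): the state, without advancing time (a new reading comes with each control period).
- capture(name): name is "side" or "top" or "wrist"; returns a dict with "color" (400x640x3 uint8, red, green, blue), "intrinsics" (3x3 intrinsics, pixels), "k1" (the pictures are not rectified: a ray, as slopes to the right and down, at radius r is drawn at 1 + k1 r^2 times it, then the intrinsics apply), "R" (3x3) and "t" (3): a world point X has camera coordinates R X + t. Camera axes: x right, y down, z forward; pixel columns grow to the right and rows downward; lengths in m; the calibration is good to about 2 mm. A picture is of the moment at which its call begins. There is no depth.
- r.sign_off(): hands the job in, once; it reports no verdict.
Trained networks look in the newest picture that a camera, given by its name, has taken for a name from the list of things; names that differ only in an ending like _2 or _b are one class to them, and where a whole thing is asked for, a point or a joint stands for the part that bears it (a point fixed in the world has none). Each returns a list of dicts, best first, with "conf" (0 to 1); they miss things now and then, are a little off and sometimes report something else, mostly with a low value. They report only what shows in the picture. A call takes as long as a camera call.
- regions_of(camera, query): "mask" (400x640 bool, what is visible of it) and "rect" ([left, top, width, height] in pixels, round what is visible of it).
The state is a dict: "time_s": time; "qpos": joint angles; "qvel": joint speeds; "effort": joint torques, N m; "eef_pos": TCP position; "ee_rot": TCP orientation; "contact_force": force on the tool from outside, world axes, zero at the start; "torque": the same for the moment, N m; "opening": finger opening in m.
Only numpy, scipy, OpenCV 4.12 (cv2) and the standard library are available. Lean on these libraries where they do the work, as an engineer would, in place of code of your own. Each camera call takes 0.05 s, during which the arm holds its last target.

## Working session

There is one attempt and no reset: what is moved stays moved. The work goes in short steps, Python scripts to look and compute and a tool call to move; the robot and the scene stay as the last step left them, time stands still between calls to the robot, and variables do not carry over. Pictures are saved under pics/ and viewed, and the job is handed in when it is done.

Besides the shell and the picture viewer there is one more tool, called by a JSON object that holds its "name" and its "arguments". play_rows: Moves the arm, as the interface text tells. Its arguments: {"type":"object","properties":{"motion":{"type":"array","items":{"type":"array","items":{"type":"number"}}},"fingers":{"type":"number"}},"required":["motion"]}

```bash
ls; mkdir -p pics
python3 - <<'E'
from cell import r,capture,regions_of
import cv2,numpy as np
o=r.get_obs()
for k in o: print(k,np.round(o[k],4))
for n in ("side","top","wrist"):
    c=capture(n); cv2.imwrite(f"pics/{n}0.png",c["color"][:,:,::-1])
    print(n,c["intrinsics"],c["k1"],np.round(c["R"],4),np.round(c["t"],4))
    if n!="wrist":
      for q in ("grinder","guard","reset_lever","test_box","test_button"):
        for d in regions_of(n,q)[:2]: 
            m=d["mask"]; ys,xs=np.nonzero(m); print(n,q,round(d["conf"],2),d["rect"],xs.mean().round(1),ys.mean().round(1),m.sum())
E
```

```text
pics
time_s 0.0
qpos [-80.2023  36.0597   2.1981  86.9946  -1.5465  57.0849  -1.1465]
qvel [ 0.0518 -0.0368  0.0547 -0.0619  0.0564  0.0623 -0.0464]
effort [ 1.70000e-03 -5.63417e+01  1.22630e+00 -1.93443e+01  1.09000e-02
  1.06000e-02 -0.00000e+00]
eef_pos [0.1523 0.6312 0.1997]
ee_rot [ 179.6258   89.8903 -103.9385]
contact_force [ 0.2771  0.3321 -1.0113]
torque [ 0.0199  0.0633 -0.0209]
opening 0.0857
side [[462.00023594   0.         315.16463075]
 [  0.         462.00023594 205.58406438]
 [  0.           0.           1.        ]] -0.1390432688559456 [[ 0.8705 -0.4916 -0.0217]
 [-0.3301 -0.5505 -0.7668]
 [ 0.365   0.6747 -0.6415]] [-0.4904  0.2939  1.0653]
side grinder 0.73 [317.6, 232.8, 90.7, 112.9] 357.7 285.3 8660
side guard 0.68 [314.5, 230.1, 94.6, 68.6] 359.3 264.8 3894
side reset_lever 0.59 [354.1, 255.4, 22.1, 13.7] 365.0 261.0 218
side reset_lever 0.4 [207.3, 207.0, 15.9, 20.7] 216.6 217.3 323
side test_box 0.71 [238.8, 188.4, 52.8, 37.5] 264.5 204.7 1361
side test_box 0.28 [207.5, 205.3, 16.8, 25.3] 216.3 217.0 364
side test_button 0.47 [249.5, 193.3, 11.1, 8.7] 254.5 1
[... 287 characters left out ...]
.3, 165.3, 91.5, 90.6] 409.1 208.8 5799
top guard 0.56 [371.7, 165.9, 81.5, 82.6] 412.5 206.7 3822
top guard 0.24 [308.0, 212.6, 9.3, 42.9] 313.3 233.0 282
top reset_lever 0.74 [406.4, 190.3, 13.0, 17.8] 411.2 200.7 195
top test_box 0.84 [228.6, 197.5, 34.5, 51.7] 244.0 223.0 1552
top test_button 0.64 [237.4, 228.1, 10.3, 9.8] 242.3 232.6 116
top test_button 0.28 [228.9, 196.9, 34.1, 52.5] 244.1 223.2 1536
wrist [[307.92011346   0.         315.56991405]
 [  0.         307.92011346 195.59171367]
 [  0.           0.           1.        ]] -0.0067449197027298026 [[ 2.341e-01  9.722e-01 -6.000e-04]
 [ 9.338e-01 -2.247e-01  2.784e-01]
 [ 2.705e-01 -6.570e-02 -9.605e-01]] [-0.6499 -0.0358  0.3789]
```

Run:
```python
import cv2
for n in("side","top"):
    i=cv2.imread(f"pics/{n}0.png"); 
    c=i[150:350,180:420] if n=="side" else i[130:280,200:470]
    cv2.imwrite(f"pics/{n}0c.png",cv2.resize(c,None,fx=2.9,fy=2.9,interpolation=cv2.INTER_CUBIC))
```

```text
(no output)
```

View pics/side0.png

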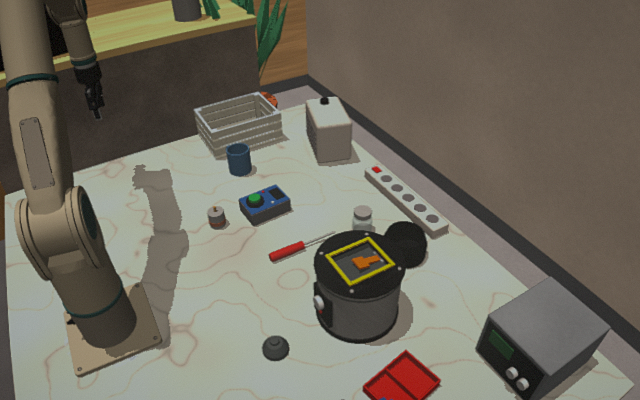

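View pics/top0.png

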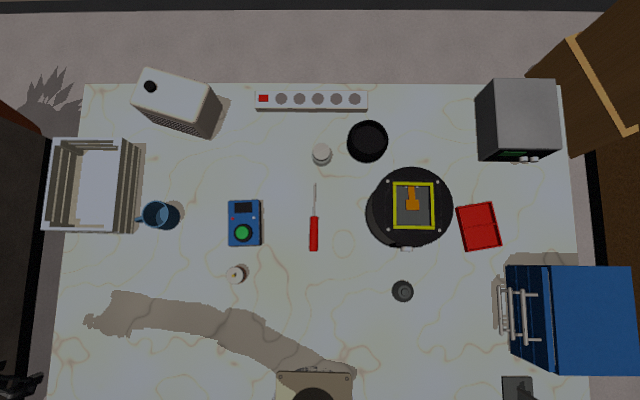

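View pics/wrist0.png

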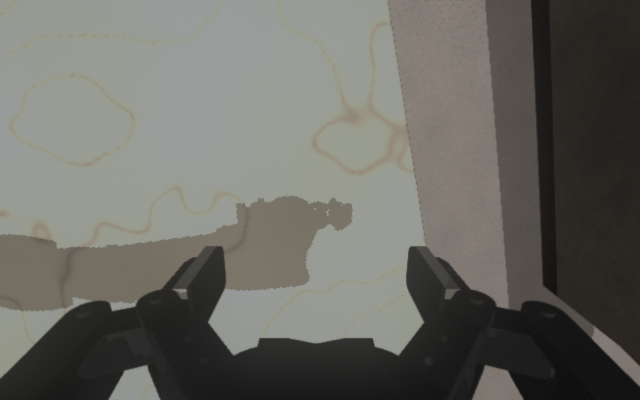

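View pics/top0c.png

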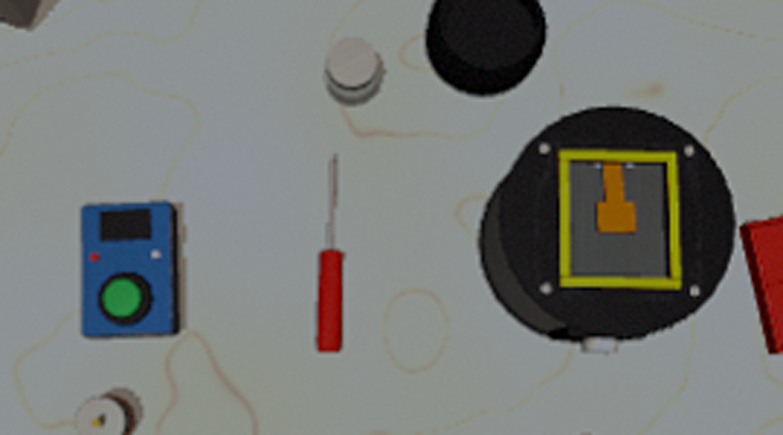

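View pics/side0c.png

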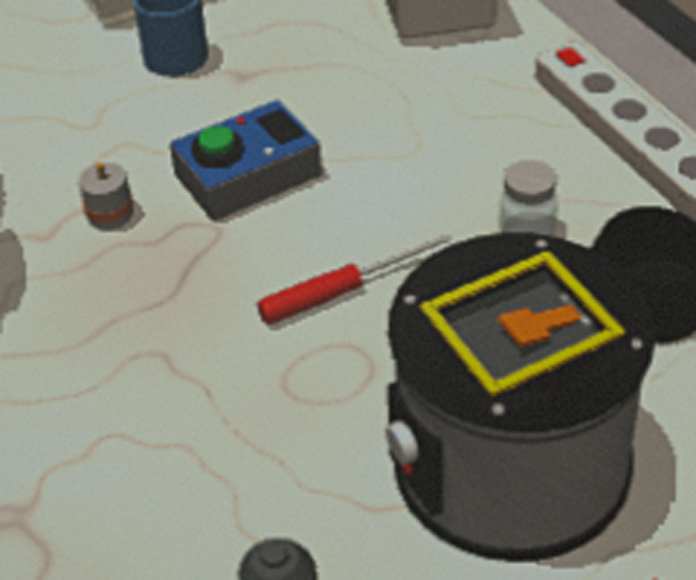

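```bash
cat > h.py <<'E'
import numpy as np,cv2
from cell import r,capture,regions_of
from scipy.optimize import least_squares
def proj(c,X):
    X=np.atleast_2d(X); p=X@np.array(c["R"]).T+np.array(c["t"])
    s=p[:,:2]/p[:,2:]; s=s*(1+c["k1"]*(s**2).sum(1,keepdims=True))
    K=np.array(c["intrinsics"]); return s@K[:2,:2].T+K[:2,2]
def ray(c,uv):
    K=np.array(c["intrinsics"]); d=(np.atleast_2d(uv)-K[:2,2])/K[0,0]; s=d.copy()
    for _ in range(20): s=d/(1+c["k1"]*(s**2).sum(1,keepdims=True))
    R=np.array(c["R"]); D=np.c_[s,np.ones(len(s))]@R; C=-R.T@np.array(c["t"]); return C,D
def onz(c,uv,z):
    C,D=ray(c,uv); return C+D*((z-C[2])/D[:,2])[:,None]
def tri(cs,uvs):
    A=np.zeros((3,3));b=np.zeros(3)
    for c,uv in zip(cs,uvs):
        C,D=ray(c,uv);d=D[0]/np.linalg.norm(D[0]);P=np.eye(3)-np.outer(d,d);A+=P;b+=P@C
    return np.linalg.solve(A,b)
def hsv(c): return cv2.cvtColor(c["color"],cv2.COLOR_RGB2HSV)
def big(m):
    n,l,s,ce=cv2.connectedComponentsWithStats(m.astype(np.uint8)); k=1+s[1:,4].argmax(); return l==k
E
python3 - <<'E'
from h import *
cs={n:capture(n) for n in("top","side")}
G={};B={}
for n,c in cs.items():
    h=hsv(c)
    y=big((h[...,0]>24)&(h[...,0]<35)&(h[...,1]>150)&(h[...,2]>90))
    g=big((h[...,0]>45)&(h[...,0]<85)&(h[...,1]>120)&(h[...,2]>60)&(np.arange(640)[None]<320)&(np.arange(640)[None]>200))
    cnt,_=cv2.findContours(y.astype(np.uint8),cv2.RETR_EXTERNAL,cv2.CHAIN_APPROX_NONE)
    P=max(cnt,key=cv2.contourArea)[:,0].astype(float)
    W=onz(c,P,0.172)[:,:2]; rc=cv2.minAreaRect((W*1e3).astype(np.float32))
    print(n,"yellow",y.sum(),rc, "lever on top")
    ys,xs=np.nonzero(g); B[n]=(xs.mean(),ys.mean()); print(" green",g.sum(),B[n],np.unique(xs)[[0,-1]],np.unique(ys)[[0,-1]])
    for z in(.045,.055,.06): print("  ",z,onz(c,B[n],z).round(4))
    G[n]=big(y)
    o=big((h[...,0]>8)&(h[...,0]<20)&(h[...,1]>180)&(h[...,2]>90)&(np.arange(640)[None]>320)); oy,ox=np.nonzero(o); print(" orange",o.sum(),onz(c,(ox.mean(),oy.mean()),.162).round(4))
p=tri([cs["top"],cs["side"]],[B["top"],B["side"]]); print("button",p.round(4),[proj(c,p)-B[n] for n,c in cs.items()])
E
```

```text
top yellow 555 ((540.3944091796875, -240.86752319335938), (99.40721130371094, 116.63196563720703), 88.98819732666016) lever on top
 green 141 (np.float64(241.54609929078015), np.float64(232.17730496453902)) [235 248] [226 238]
   0.045 [[0.477  0.2057 0.045 ]]
   0.055 [[0.4763 0.2035 0.055 ]]
   0.06 [[0.4759 0.2024 0.06  ]]
 orange 208 [[ 0.5551 -0.2395  0.162 ]]
side yellow 545 ((541.2688598632812, -241.01705932617188), (117.28368377685547, 102.91461944580078), 0.05980808660387993) lever on top
 green 207 (np.float64(275.1835748792271), np.float64(20.21256038647343)) [267 284] [ 0 41]
   0.045 [[1.2498 1.6885 0.045 ]]
   0.055 [[1.2367 1.6594 0.055 ]]
   0.06 [[1.2302 1.6448 0.06  ]]
 orange 216 [[ 0.5537 -0.2427  0.162 ]]
button [0.4746 0.0642 0.6095] [array([[ 15.81310736, -30.97213492]]), array([[-21.68374732,   0.80646352]])]
```

Run:
```python
from h import *
cs={n:capture(n) for n in("top","side")}
B={}
for n,c in cs.items():
    h=hsv(c); xx,yy=np.meshgrid(np.arange(640),np.arange(400))
    roi=((xx>225)&(xx<295)&(yy>180)&(yy<225)) if n=="side" else ((xx>225)&(xx<270)&(yy>190)&(yy<255))
    g=big(roi&(h[...,0]>45)&(h[...,0]<85)&(h[...,1]>120)&(h[...,2]>60))
    ys,xs=np.nonzero(g); bx=cv2.boundingRect(g.astype(np.uint8)); print(n,g.sum(),bx,xs.mean(),ys.mean())
    B[n]=(xs.mean(),ys.mean())
    for z in(.05,.055,.06): print("  ",z,onz(c,B[n],z).round(4))
p=tri(list(cs.values()),list(B.values())); print("button",p.round(4),[proj(c,p)-B[n] for n,c in cs.items()])
for q in("test_box",):
  for d in regions_of("top",q)[:1]:
    cnt,_=cv2.findContours(d["mask"].astype(np.uint8),cv2.RETR_EXTERNAL,cv2.CHAIN_APPROX_NONE)
    print(cv2.minAreaRect((onz(cs["top"],max(cnt,key=cv2.contourArea)[:,0].astype(float),.045)[:,:2]*1e3).astype(np.float32)))
```

```text
top 141 (235, 226, 14, 13) 241.54609929078015 232.17730496453902
   0.05 [[0.4767 0.2046 0.05  ]]
   0.055 [[0.4763 0.2035 0.055 ]]
   0.06 [[0.4759 0.2024 0.06  ]]
side 91 (248, 193, 13, 10) 254.0 197.5054945054945
   0.05 [[0.4814 0.2189 0.05  ]]
   0.055 [[0.4793 0.2129 0.055 ]]
   0.06 [[0.4773 0.2069 0.06  ]]
button [0.4755 0.2015 0.0645] [array([[-0.01220691,  0.03151198]]), array([[ 0.03150913, -0.00417538]])]
((502.9952087402344, 198.81753540039062), (133.87411499023438, 92.73912811279297), 3.025038480758667)
```

```bash
cat >> h.py <<'E'
from scipy.spatial.transform import Rotation as Ro
def Rt(o=None):
    o=o or r.get_obs(); return Ro.from_euler('xyz',o["ee_rot"],degrees=True).as_matrix()
def delta(target,zaxis=None):
    o=r.get_obs();R=Rt(o)
    if zaxis is not None:
        x=np.array([0,0,-1.]);z=np.array(zaxis,float);T=np.c_[x,np.cross(z,x),z]
        print("rot units",(Ro.from_matrix(R.T@T).as_rotvec(degrees=True)/5).round(2))
    print("pos",np.round(o["eef_pos"],4),"tool shift cm",(R.T@(np.array(target)-o["eef_pos"])*100).round(2)); print(R.round(3))
E
python3 -c "
from h import *
delta([.541,-.241,.25],[1,0,0]);delta([.541,-.241,.25],[-1,0,0])
delta([.541,-.241,.25],[0,1,0]);delta([.541,-.241,.25],[0,-1,0])"
```

```text
rot units [15.29 -0.   -0.  ]
pos [0.1525 0.6319 0.2006] tool shift cm [ -4.94 -58.25 -75.73]
[[-0.    -0.972  0.235]
 [ 0.     0.235  0.972]
 [-1.     0.     0.   ]]
rot units [-20.71   0.    -0.  ]
pos [0.1525 0.6319 0.2006] tool shift cm [ -4.94 -58.25 -75.73]
[[-0.    -0.972  0.235]
 [ 0.     0.235  0.972]
 [-1.     0.     0.   ]]
rot units [-2.71  0.   -0.  ]
pos [0.1525 0.6319 0.2006] tool shift cm [ -4.94 -58.25 -75.73]
[[-0.    -0.972  0.235]
 [ 0.     0.235  0.972]
 [-1.     0.     0.   ]]
rot units [33.29 -0.   -0.  ]
pos [0.1525 0.6319 0.2006] tool shift cm [ -4.94 -58.25 -75.73]
[[-0.    -0.972  0.235]
 [ 0.     0.235  0.972]
 [-1.     0.     0.   ]]
```

{"name": "play_rows", "arguments": {"fingers": 0, "motion": [[-0.7, 0, 0, 1.53, 0, 0], [-0.7, 0, 0, 1.53, 0, 0], [-0.7, 0, 0, 1.53, 0, 0], [-0.7, 0, 0, 1.53, 0, 0], [-0.7, 0, 0, 1.53, 0, 0], [-0.7, 0, 0, 1.53, 0, 0], [-0.7, 0, 0, 1.53, 0, 0], [-0.7, 0, 0, 1.53, 0, 0], [-0.7, 0, 0, 1.53, 0, 0], [-0.7, 0, 0, 1.53, 0, 0]]}}

```text
time_s: 1.9
eef_pos: [0.1523, 0.6319, 0.2709]
ee_rot: [164.5, 90.0, 164.2]
contact_force: [0.3, -0.8, -0.1]
opening: -0.0003
```

```bash
python3 -c "
from h import *
delta([.541,-.241,.27],[1,0,0]);print(r.get_obs()['qpos'],r.get_obs()['opening'])"
```

```text
rot units [-0.07 -0.   -0.  ]
pos [0.1523 0.6319 0.2709] tool shift cm [ 8.000e-02 -8.703e+01  3.944e+01]
[[-0.     0.007  1.   ]
 [ 0.     1.    -0.007]
 [-1.     0.    -0.   ]]
[-92.4662455   34.18876238  23.81199798  82.05197208 -14.30712059
  66.74979086 -67.03728816] -0.0002944955239309036
```

{"name": "play_rows", "arguments": {"motion": [[0, -2.9, 1.3, 0, 0, 0], [0, -2.9, 1.3, 0, 0, 0], [0, -2.9, 1.3, 0, 0, 0], [0, -2.9, 1.3, 0, 0, 0], [0, -2.9, 1.3, 0, 0, 0], [0, -2.9, 1.3, 0, 0, 0], [0, -2.9, 1.3, 0, 0, 0], [0, -2.9, 1.3, 0, 0, 0], [0, -2.9, 1.3, 0, 0, 0], [0, -2.9, 1.3, 0, 0, 0]]}}

```text
time_s: 2.9
eef_pos: [0.2825, 0.3406, 0.2709]
ee_rot: [75.2, 90.0, 75.1]
contact_force: [0.0, -0.1, 0.7]
opening: 0.0001
```

```bash
python3 -c "
from h import *
delta([.541,-.241,.27],[1,0,0]);print(r.get_obs()['qpos'],r.get_obs()['opening'])"
```

```text
rot units [-0.01  0.   -0.01]
pos [0.2825 0.3406 0.2709] tool shift cm [ 5.000e-02 -5.814e+01  2.590e+01]
[[ 0.     0.001  1.   ]
 [ 0.001  1.    -0.001]
 [-1.     0.001  0.   ]]
[-76.2627936   15.23339718  28.47376614 113.17475364  -8.96954803
  53.66250134 -43.35125126] 0.00011801966529150854
```

{"name": "play_rows", "arguments": {"motion": [[0, -2.9, 1.3, 0, 0, 0], [0, -2.9, 1.3, 0, 0, 0], [0, -2.9, 1.3, 0, 0, 0], [0, -2.9, 1.3, 0, 0, 0], [0, -2.9, 1.3, 0, 0, 0], [0, -2.9, 1.3, 0, 0, 0], [0, -2.9, 1.3, 0, 0, 0], [0, -2.9, 1.3, 0, 0, 0], [0, -2.9, 1.3, 0, 0, 0], [0, -2.9, 1.3, 0, 0, 0]]}}

```text
time_s: 3.9
eef_pos: [0.4123, 0.0505, 0.2709]
ee_rot: [40.9, 89.9, 40.9]
contact_force: [1.5, -0.2, 0.4]
opening: -0.0006
```

{"name": "play_rows", "arguments": {"motion": [[0, -2.9, 1.3, 0, 0, 0], [0, -2.9, 1.3, 0, 0, 0], [0, -2.9, 1.3, 0, 0, 0], [0, -2.9, 1.3, 0, 0, 0], [0, -2.9, 1.3, 0, 0, 0], [0, -2.9, 1.3, 0, 0, 0], [0, -2.9, 1.3, 0, 0, 0], [0, -2.9, 1.3, 0, 0, 0], [0, -2.9, 1.3, 0, 0, 0], [0, -2.9, 1.3, 0, 0, 0]]}}

```text
time_s: 4.9
eef_pos: [0.542, -0.2396, 0.2706]
ee_rot: [65.1, 90.0, 65.0]
contact_force: [-0.1, 1.0, -1.3]
opening: 0.0003
```

```bash
python3 -c "
from h import *
delta([.541,-.241,.27],[1,0,0]);print(r.get_obs()['qpos'],r.get_obs()['opening'])
c=capture('wrist');cv2.imwrite('pics/w1.png',c['color'][:,:,::-1])
h=hsv(c)
y=(h[...,0]>22)&(h[...,0]<35)&(h[...,1]>150)&(h[...,2]>80)
cnt,_=cv2.findContours(big(y).astype(np.uint8),cv2.RETR_EXTERNAL,cv2.CHAIN_APPROX_NONE)
print(cv2.minAreaRect((onz(c,max(cnt,key=cv2.contourArea)[:,0].astype(float),.172)[:,:2]*1e3).astype(np.float32)))
"
```

```text
rot units [-0.01  0.   -0.  ]
pos [ 0.542  -0.2396  0.2706] tool shift cm [ 0.06 -0.14 -0.1 ]
[[ 0.     0.001  1.   ]
 [ 0.     1.    -0.001]
 [-1.     0.     0.   ]]
[ -1.44594523  31.09251056  36.7673239   91.89503056 -20.18062455
  63.78866227  40.33755621] 0.0003477363132716693
((524.1110229492188, -282.54119873046875), (2.035114448517561e-05, 2.84918212890625), 89.98281860351562)
```

View pics/w1.png

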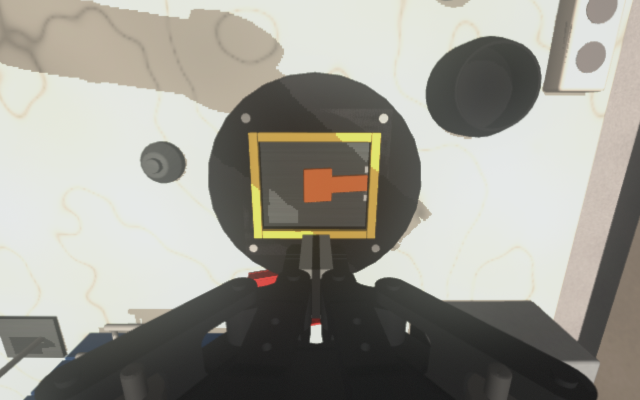

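Run:
```python
from h import *
c=capture('wrist')
R=Rt();p=np.array(r.get_obs()["eef_pos"])
cor=[(249,133),(381,133),(379.5,239),(254,239)]
W=onz(c,np.array(cor,float),.172);print("outer",W.round(4),W.mean(0).round(4))
inn=[(260,142),(372,142),(367.5,230),(262,230)]
W=onz(c,np.array(inn,float),.172);print("inner",W.round(4),W.mean(0).round(4))
h=hsv(c);y=big((h[...,0]>14)&(h[...,0]<35)&(h[...,1]>120)&(h[...,2]>80)&(np.arange(640)[None]<400)&(np.arange(400)[:,None]<245)&(np.arange(400)[:,None]>110)&(np.arange(640)[None]>200))
xs=np.nonzero(y);print(xs[1].min(),xs[1].max(),xs[0].min(),xs[0].max())
# gripper silhouette
for uv in [(302,236),(331,236),(300,270),(335,270),(286,265),(345,265),(250,283),(385,283),(235,295),(395,295),(65,370),(580,370)]:
    C,D=ray(c,uv);C=R.T@(C-p);d=R.T@D[0]
    for yp in(0,-.011):
        print(uv,yp,((C+d*((yp-C[1])/d[1]))*1e3).round(1),end=' ')
    print()
print(C*1e3)
i=c["color"][100:320,200:440,::-1]
cv2.imwrite("pics/w1c.png",cv2.resize(i,None,fx=2.7,fy=2.7,interpolation=cv2.INTER_CUBIC))
for n in("top","side"): cv2.imwrite(f"pics/{n}1.png",capture(n)["color"][130:330,200:440,::-1].repeat(2,0).repeat(2,1))
```

```text
outer [[ 0.4851 -0.1978  0.172 ]
 [ 0.5996 -0.1983  0.172 ]
 [ 0.6037 -0.2985  0.172 ]
 [ 0.4833 -0.2978  0.172 ]] [ 0.5429 -0.2481  0.172 ]
inner [[ 0.4942 -0.2055  0.172 ]
 [ 0.5921 -0.206   0.172 ]
 [ 0.5918 -0.2891  0.172 ]
 [ 0.4915 -0.2885  0.172 ]] [ 0.5424 -0.2473  0.172 ]
246 379 124 231
(302, 236) 0 [-16.8   0.   -6.9] (302, 236) -0.011 [  8.2 -11.   -8.1] 
(331, 236) 0 [-16.7   0.    9. ] (331, 236) -0.011 [  8.2 -11.   10.4] 
(300, 270) 0 [-53.2   0.   -6.3] (300, 270) -0.011 [-34.1 -11.   -7.4] 
(335, 270) 0 [-53.2   0.    9. ] (335, 270) -0.011 [-34.1 -11.   10.3] 
(286, 265) 0 [-48.8   0.  -12.8] (286, 265) -0.011 [-29.  -11.  -14.9] 
(345, 265) 0 [-48.8   0.   13.7] (345, 265) -0.011 [-29.  -11.   15.9] 
(250, 283) 0 [-63.5   0.  -26. ] (250, 283) -0.011 [-46.  -11.  -30.2] 
(385, 283) 0 [-63.4   0.   28.5] (385, 283) -0.011 [-46.  -11.   33.1] 
(235, 295) 0 [-71.7   0.  -30. ] (235, 295) -0.011 [-55.5 -11.  -34.9] 
(395, 295) 0 [-71.7   0.   30.5] (395, 295) -0.011 [-55.5 -11.   35.4] 
(65, 370) 0 [-106.4    0.   -67.6] (65, 370) -0.011 [-95.8 -11.  -78.5] 
(580, 370) 0 [-106.5    0.    72.4] (580, 370) -0.011 [-95.8 -11.   83.9] 
[-172.85063711   68.87066414    0.23632394]
```

View pics/w1c.png

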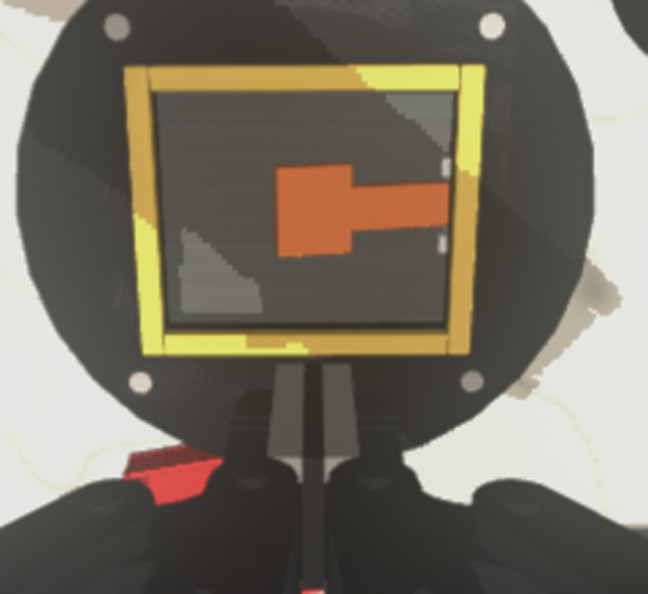

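View pics/side1.png

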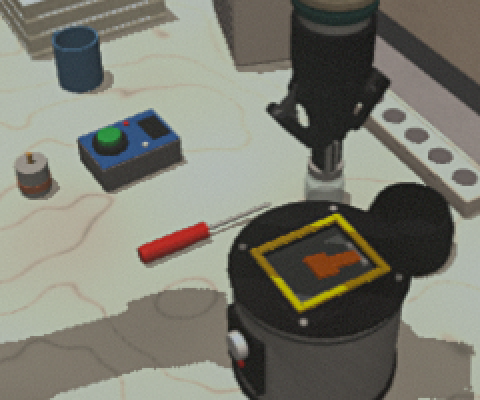

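{"name": "play_rows", "arguments": {"motion": [[0.5, -0.1, -0.1, 0, 0, 0], [1, -0.1, -0.1, 0, 0, 0], [1, -0.1, -0.1, 0, 0, 0], [1, -0.1, 0, 0, 0, 0], [1, 0, 0, 0, 0, 0], [1, 0, 0, 0, 0, 0], [1, 0, 0, 0, 0, 0], [1, 0, 0, 0, 0, 0], [1, 0, 0, 0, 0, 0], [0.5, 0, 0, 0, 0, 0]]}}

```text
time_s: 6.1
eef_pos: [0.538, -0.2423, 0.1793]
ee_rot: [157.2, 89.9, 157.1]
contact_force: [-0.5, 0.5, -0.1]
opening: -0.0005
```

Run:
```python
from h import *
delta([.539,-.244,.15])
for n in("wrist","side"):
    c=capture(n);i=c["color"][100:320,200:440] if n=="wrist" else c["color"][130:330,270:450]
    cv2.imwrite(f"pics/{n}2.png",cv2.resize(i[:,:,::-1],None,fx=2.7,fy=2.7,interpolation=cv2.INTER_CUBIC))
```

```text
pos [ 0.538  -0.2423  0.1793] tool shift cm [ 2.93 -0.17  0.11]
[[-0.001  0.001  1.   ]
 [ 0.001  1.    -0.001]
 [-1.     0.001 -0.001]]
```

View pics/wrist2.png

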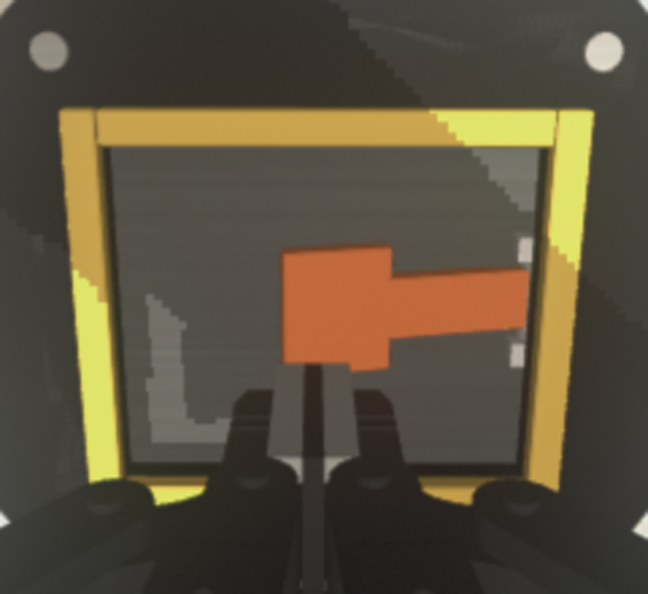

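View pics/side2.png

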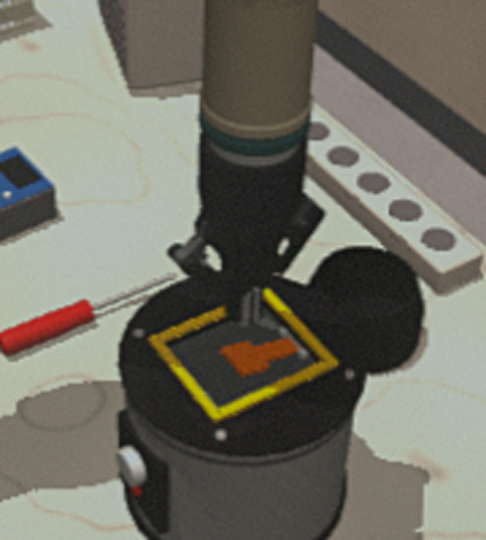

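Run:
```python
from h import *
p=np.array(r.get_obs()["eef_pos"])
s=capture("side");w=capture("wrist")
print("tcp in side",proj(s,p),"wrist",proj(w,p), "offset crop",(proj(w,p)-[200,100])*2.7,(proj(s,p)-[270,130])*2.7)
print("tip foot dropped to .164: side",proj(s,[p[0],p[1],.164]))
# pad corners in wrist crop: left edge x 283, y 250..362, right-end 390
for uv in [(283,250),(283,362),(390,246),(388,368)]:
    print(onz(w,np.array(uv)/2.7+[200,100],.165).round(4))
for uv in [(220,345),(235,372)]: print("side",onz(s,np.array(uv)/2.7+[270,130],.166).round(4))
```

```text
tcp in side [[358.83158051 258.07069535]] wrist [[316.12168836 227.70446718]] offset crop [[313.52855856 344.80206138]] [[239.84526736 345.79087745]]
tip foot dropped to .164: side [[358.53208181 263.09910419]]
[[ 0.5308 -0.2244  0.165 ]]
[[ 0.5305 -0.2528  0.165 ]]
[[ 0.5559 -0.2234  0.165 ]]
[[ 0.5562 -0.2544  0.165 ]]
side [[ 0.5324 -0.2228  0.166 ]]
side [[ 0.5267 -0.2536  0.166 ]]
```

Run:
```python
from h import *
s=capture("side");w=capture("wrist");t=capture("top")
p=np.array(r.get_obs()["eef_pos"])
def z(c,x0,y0,w,h,f,n):
    i=c["color"][y0:y0+h,x0:x0+w,::-1].astype(float)*1.7
    i=cv2.resize(np.clip(i,0,255).astype(np.uint8),None,fx=f,fy=f,interpolation=cv2.INTER_CUBIC)
    for dx in np.array([[0,0,0],[0,0,.02],[0,0,.04],[0,.011,0],[0,-.011,0]]):
        u=(proj(c,p+dx)[0]-[x0,y0])*f; cv2.circle(i,(int(u[0]),int(u[1])),2,(255,0,255),-1)
    cv2.imwrite(f"pics/{n}.png",i)
z(s,325,200,80,70,8,"s3");z(w,260,180,120,90,6,"w3");z(t,370,150,90,70,7,"t3")
```

```text
(no output)
```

View pics/s3.png

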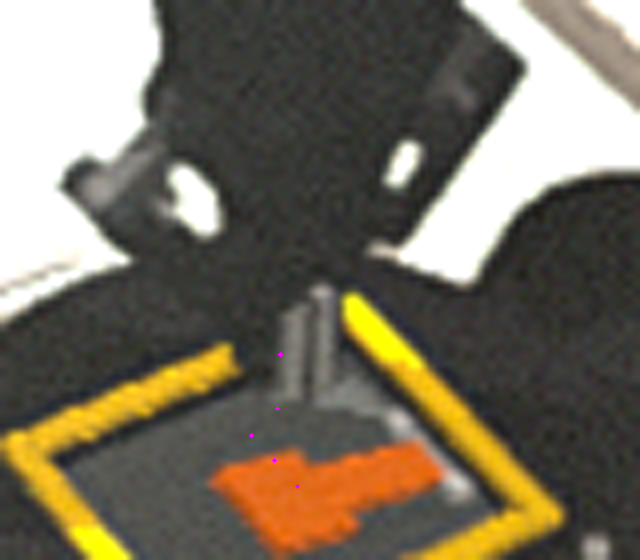

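View pics/w3.png

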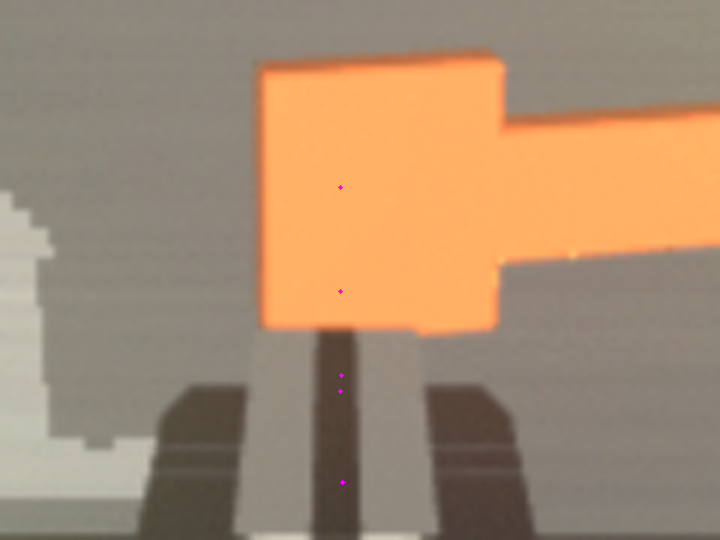

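View pics/t3.png

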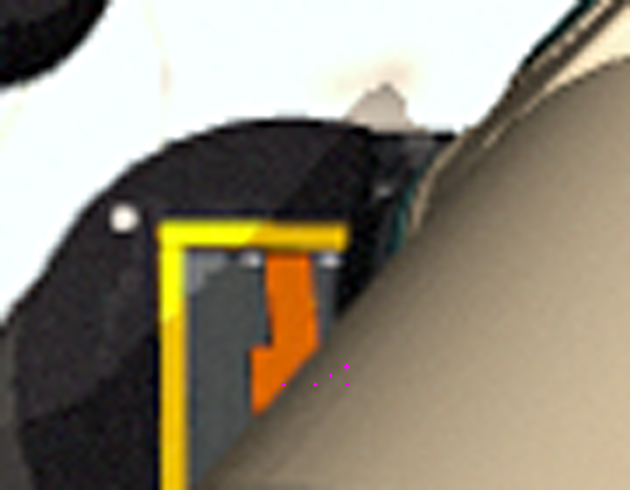

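Run:
```python
from h import *
s=capture("side");w=capture("wrist")
p=np.array(r.get_obs()["eef_pos"])
uv=[(363.3,249.6),(315.9,234.7)]
q=tri([s,w],uv);print(q.round(4),(q-p).round(4),proj(s,q)-uv[0],proj(w,q)-uv[1])
print("side cam",ray(s,uv[0])[0],"wrist cam",ray(w,uv[1])[0], np.array(w["R"]).round(3))
# wrist cam same plane tests: measured yellow frame vs. static cameras: dy
```

```text
[ 0.5429 -0.2411  0.2003] [0.0042 0.0016 0.0193] [[-2.45686625  0.48802944]] [[8.63129413 4.54619077]]
side cam [ 0.1350668  -0.79799907  0.89810582] wrist cam [ 0.53794008 -0.17180443  0.35387582] [[ 1.    -0.001  0.001]
 [-0.001 -0.96   0.279]
 [ 0.001 -0.279 -0.96 ]]
```

{"name": "play_rows", "arguments": {"motion": [[0.2, 0, 0, 0, 0, 0], [0.2, 0, 0, 0, 0, 0], [0.2, 0, 0, 0, 0, 0], [0.2, 0, 0, 0, 0, 0], [0.2, 0, 0, 0, 0, 0], [0.2, 0, 0, 0, 0, 0], [0.2, 0, 0, 0, 0, 0], [0.2, 0, 0, 0, 0, 0], [0, 0, 0, 0, 0, 0], [0, 0, 0, 0, 0, 0]]}}

```text
time_s: 7.55
eef_pos: [0.5384, -0.2426, 0.1646]
ee_rot: [174.1, 90.0, 174.0]
contact_force: [0.2, 0.2, 0.4]
opening: 0.0004
```

```bash
cat > z.py <<'E'
from h import *
import sys
k=sys.argv[1]
p=np.array(r.get_obs()["eef_pos"]);print(p.round(4),np.round(r.get_obs()["contact_force"],2))
def z(c,x0,y0,w,h,f,n):
    i=c["color"][y0:y0+h,x0:x0+w,::-1].astype(float)*1.7
    i=cv2.resize(np.clip(i,0,255).astype(np.uint8),None,fx=f,fy=f,interpolation=cv2.INTER_CUBIC)
    for dx in np.array([[0,0,0],[0,0,.02],[0,0,.04],[0,.011,0],[0,-.011,0]]):
        u=(proj(c,p+dx)[0]-[x0,y0])*f; cv2.circle(i,(int(u[0]),int(u[1])),2,(255,0,255),-1)
    return i
a=z(capture("side"),325,210,80,75,6,"s3");b=z(capture("wrist"),215,130,200,150,3,"w3")
cv2.imwrite(f"pics/z{k}.png",np.vstack([cv2.resize(a,None,fx=.6,fy=.6),np.zeros((1,int(480*.6),3),np.uint8)]) if 0 else np.hstack([cv2.resize(a,(320,300)),cv2.resize(b,(400,300))]).repeat(1,0))
E
python3 z.py 1
```

```text
[ 0.5384 -0.2426  0.1646] [0.15 0.2  0.43]
```

View pics/z1.png

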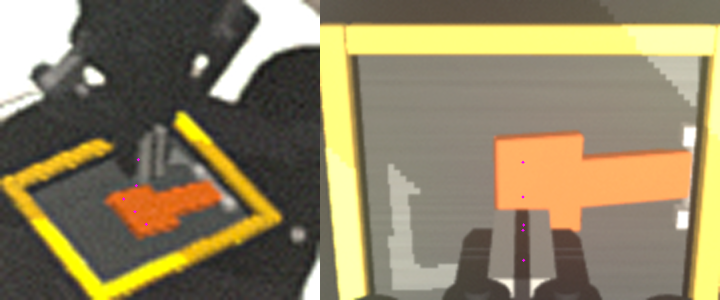

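Run:
```python
from h import *
w=capture("wrist");s=capture("side")
for c0 in (515-320,): pass
f=lambda u,v:(215+(u-320)/2,130+v/2)
print("inner top edge y",onz(w,f(520,55),.172).round(4),"plate-level",onz(w,f(520,55),.166).round(4))
print("outer top edge",onz(w,f(520,24),.172).round(4))
print("pad far",onz(w,f(540,135),.164).round(4),"pad near",onz(w,f(565,230),.164).round(4))
g=lambda u,v:(325+u/4,210+v/4)
for n,uv in dict(Lcorner=(5,183),near=(98,297),right=(280,217)).items(): print(n,onz(s,g(*uv),.172).round(4))
h=hsv(s);xx,yy=np.meshgrid(np.arange(640),np.arange(400))
o=big((h[...,0]>5)&(h[...,0]<20)&(h[...,1]>180)&(h[...,2]>70)&(xx>340)&(xx<390)&(yy>240)&(yy<280))
cnt,_=cv2.findContours(o.astype(np.uint8),cv2.RETR_EXTERNAL,cv2.CHAIN_APPROX_NONE)
W=onz(s,cnt[0][:,0].astype(float),.164);print("orange side x",W[:,0].min(),W[:,0].max(),"y",W[:,1].min(),W[:,1].max())
```

```text
inner top edge y [[ 0.5375 -0.1984  0.172 ]] plate-level [[ 0.5375 -0.1994  0.166 ]]
outer top edge [[ 0.5375 -0.1901  0.172 ]]
pad far [[ 0.5434 -0.2233  0.164 ]] pad near [[ 0.5513 -0.2538  0.164 ]]
Lcorner [[ 0.4854 -0.1944  0.172 ]]
near [[ 0.4854 -0.2881  0.172 ]]
right [[ 0.5983 -0.2912  0.172 ]]
orange side x 0.5297427339304279 0.5846319532169697 y -0.2600368637170105 -0.22351217853239091
```

{"name": "play_rows", "arguments": {"motion": [[0.1, 0, 0, 0, 0, 0], [0.1, 0, 0, 0, 0, 0], [0.1, 0, 0, 0, 0, 0], [0.1, 0, 0, 0, 0, 0], [0.1, 0, 0, 0, 0, 0], [0.1, 0, 0, 0, 0, 0], [0.1, 0, 0, 0, 0, 0], [0.1, 0, 0, 0, 0, 0], [0, 0, 0, 0, 0, 0], [0, 0, 0, 0, 0, 0]]}}

```text
time_s: 8.75
eef_pos: [0.5384, -0.2426, 0.1566]
ee_rot: [-179.5, 90.0, -179.5]
contact_force: [0.8, 0.1, 0.1]
opening: 0.0001
```

```bash
python3 z.py 2
```

```text
[ 0.5384 -0.2426  0.1566] [0.83 0.06 0.1 ]
```

View pics/z2.png

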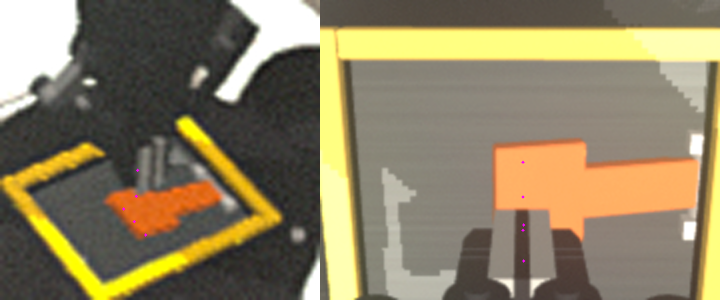

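{"name": "play_rows", "arguments": {"motion": [[0.1, 0, 0, 0, 0, 0], [0.1, 0, 0, 0, 0, 0], [0.1, 0, 0, 0, 0, 0], [0.1, 0, 0, 0, 0, 0], [0.1, 0, 0, 0, 0, 0], [0.1, 0, 0, 0, 0, 0], [0.1, 0, 0, 0, 0, 0], [0.1, 0, 0, 0, 0, 0], [0, 0, 0, 0, 0, 0], [0, 0, 0, 0, 0, 0]]}}

```text
time_s: 9.85
eef_pos: [0.5384, -0.2426, 0.1486]
ee_rot: [168.1, 90.0, 168.1]
contact_force: [-0.4, 0.0, -0.4]
opening: -0.0002
```

```bash
python3 z.py 3
```

```text
[ 0.5384 -0.2426  0.1486] [-0.39  0.02 -0.39]
```

View pics/z3.png

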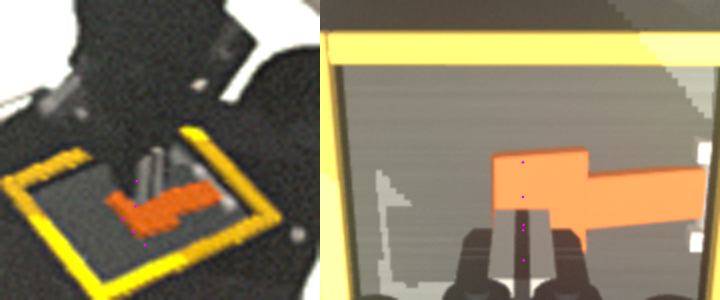

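Run:
```python
from h import *
w=capture("wrist");R=Rt();p=np.array(r.get_obs()["eef_pos"])
for uv in [(316,235),(316,340),(260,340),(375,340),(262,348),(165,297),(480,297),(150,310),(490,310),(65,370)]:
    C,D=ray(w,uv);C=R.T@(C-p);d=R.T@D[0]
    print(uv,[((C+d*((y-C[1])/d[1]))*1e3).round(1).tolist() for y in(0,.011,.02,.038,.0425)])
cv2.imwrite("pics/wf.png",np.clip(w["color"][:,:,::-1].astype(float)*2.5,0,255).astype(np.uint8))
s=capture("side");cv2.imwrite("pics/sf.png",cv2.resize(np.clip(s["color"][120:300,290:450,::-1].astype(float)*2.5,0,255).astype(np.uint8),None,fx=3.3,fy=3.3,interpolation=cv2.INTER_CUBIC))
```

```text
(316, 235) [[-9.7, 0.0, -0.4], [-35.0, 11.0, -0.5], [-55.7, 20.0, -0.5], [-97.1, 38.0, -0.6], [-107.5, 42.5, -0.6]]
(316, 340) [[-92.3, 0.0, -0.5], [-104.8, 11.0, -0.5], [-115.0, 20.0, -0.6], [-135.5, 38.0, -0.6], [-140.6, 42.5, -0.6]]
(260, 340) [[-92.3, 0.0, -18.2], [-104.8, 11.0, -15.5], [-115.0, 20.0, -13.3], [-135.5, 38.0, -8.8], [-140.6, 42.5, -7.7]]
(375, 340) [[-92.3, 0.0, 18.1], [-104.8, 11.0, 15.2], [-115.0, 20.0, 12.8], [-135.5, 38.0, 8.0], [-140.6, 42.5, 6.8]]
(262, 348) [[-95.7, 0.0, -17.0], [-107.6, 11.0, -14.5], [-117.4, 20.0, -12.4], [-137.0, 38.0, -8.3], [-141.9, 42.5, -7.2]]
(165, 297) [[-69.6, 0.0, -58.9], [-85.6, 11.0, -49.9], [-98.7, 20.0, -42.5], [-124.9, 38.0, -27.7], [-131.5, 42.5, -24.0]]
(480, 297) [[-69.5, 0.0, 63.1], [-85.5, 11.0, 53.2], [-98.7, 20.0, 45.1], [-124.9, 38.0, 28.9], [-131.4, 42.5, 24.8]]
(150, 310) [[-77.5, 0.0, -60.7], [-92.3, 11.0, -51.4], [-104.4, 20.0, -43.8], [-128.6, 38.0, -28.5], [-134.7, 42.5, -24.7]]
(490, 310) [[-77.4, 0.0, 62.6], [-92.2, 11.0, 52.8], [-104.4, 20.0, 44.8], [-128.6, 38.0, 28.7], [-134.6, 42.5, 24.7]]
(65, 370) [[-104.1, 0.0, -70.9], [-114.8, 11.0, -60.0], [-123.5, 20.0, -51.1], [-141.0, 38.0, -33.3], [-145.3, 42.5, -28.8]]
```

View pics/wf.png

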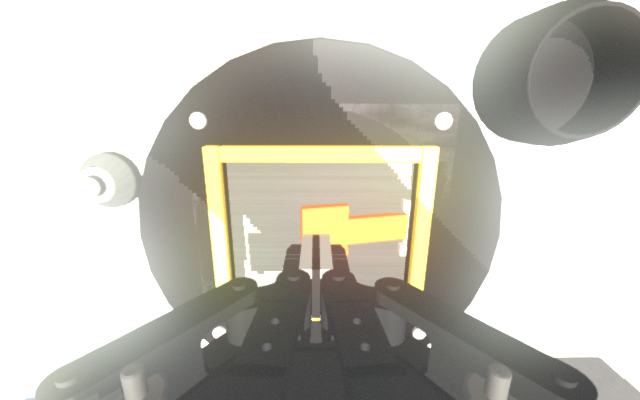

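View pics/sf.png

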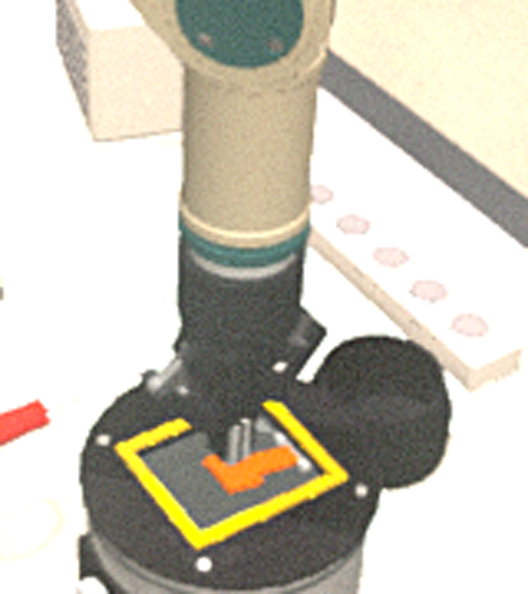

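{"name": "play_rows", "arguments": {"motion": [[0.2, 0, 0, 0, 0, 0], [0.2, 0, 0, 0, 0, 0], [0.2, 0, 0, 0, 0, 0], [0.1, 0, 0, 0, 0, 0], [0.1, 0, 0, 0, 0, 0], [0.1, 0, 0, 0, 0, 0], [0.1, 0, 0, 0, 0, 0], [0.1, 0, 0, 0, 0, 0], [0.1, 0, 0, 0, 0, 0], [0, 0, 0, 0, 0, 0]]}}

```text
time_s: 11.05
eef_pos: [0.5383, -0.2425, 0.1365]
ee_rot: [153.0, 90.0, 153.0]
contact_force: [-0.5, 0.1, 0.6]
opening: -0.0002
```

```bash
python3 z.py 4
```

```text
[ 0.5383 -0.2425  0.1365] [-0.54  0.15  0.6 ]
```

View pics/z4.png

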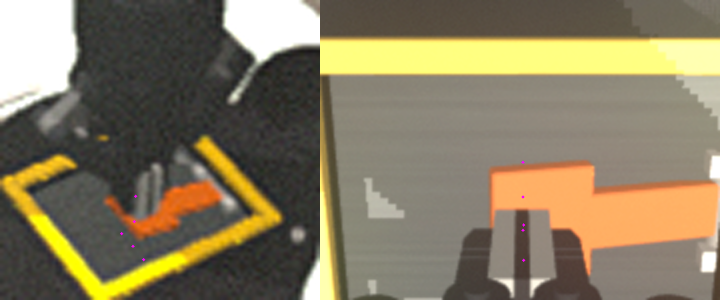

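{"name": "play_rows", "arguments": {"motion": [[0.1, 0, 0, 0, 0, 0], [0.1, 0, 0, 0, 0, 0], [0.1, 0, 0, 0, 0, 0], [0.1, 0, 0, 0, 0, 0], [0.1, 0, 0, 0, 0, 0], [0.1, 0, 0, 0, 0, 0], [0.1, 0, 0, 0, 0, 0], [0, 0, 0, 0, 0, 0], [0, 0, 0, 0, 0, 0], [0, 0, 0, 0, 0, 0]]}}

```text
time_s: 12.15
eef_pos: [0.5387, -0.2425, 0.1294]
ee_rot: [-22.9, 90.0, -23.0]
contact_force: [-0.0, -0.1, 0.2]
opening: 0.0001
```

```bash
python3 z.py 5
```

```text
[ 0.5387 -0.2425  0.1294] [-0.02 -0.14  0.25]
```

View pics/z5.png

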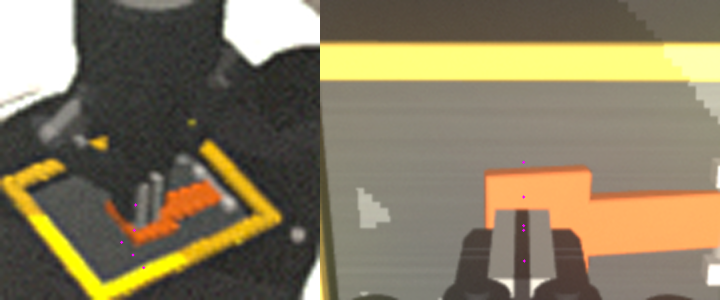

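{"name": "play_rows", "arguments": {"motion": [[0.1, 0, 0, 0, 0, 0], [0.1, 0, 0, 0, 0, 0], [0.1, 0, 0, 0, 0, 0], [0.1, 0, 0, 0, 0, 0], [0.1, 0, 0, 0, 0, 0], [0.1, 0, 0, 0, 0, 0], [0.1, 0, 0, 0, 0, 0], [0.1, 0, 0, 0, 0, 0], [0, 0, 0, 0, 0, 0], [0, 0, 0, 0, 0, 0]]}}

```text
time_s: 13.25
eef_pos: [0.539, -0.2425, 0.1214]
ee_rot: [-15.1, 89.9, -15.2]
contact_force: [0.5, -0.2, 0.4]
opening: -0.0001
```

```bash
python3 z.py 6
```

```text
[ 0.539  -0.2425  0.1214] [ 0.51 -0.19  0.44]
```

View pics/z6.png

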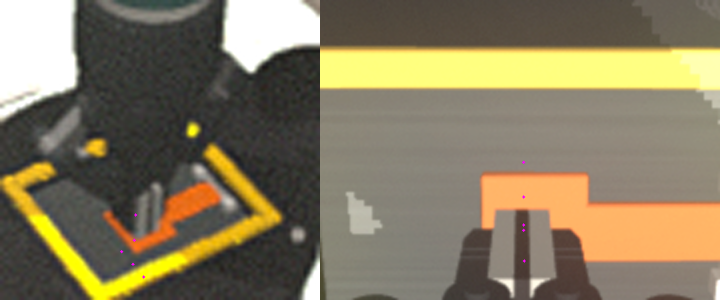

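{"name": "play_rows", "arguments": {"motion": [[0.1, 0, 0, 0, 0, 0], [0.1, 0, 0, 0, 0, 0], [0.1, 0, 0, 0, 0, 0], [0.1, 0, 0, 0, 0, 0], [0.1, 0, 0, 0, 0, 0], [0.1, 0, 0, 0, 0, 0], [0.1, 0, 0, 0, 0, 0], [0.1, 0, 0, 0, 0, 0], [0, 0, 0, 0, 0, 0], [0, 0, 0, 0, 0, 0]]}}

```text
time_s: 14.35
eef_pos: [0.5384, -0.2427, 0.1135]
ee_rot: [-104.7, 90.0, -104.7]
contact_force: [1.2, 0.2, 2.3]
opening: -0.0001
```

```bash
python3 z.py 7
```

```text
[ 0.5384 -0.2427  0.1135] [1.2  0.2  2.29]
```

View pics/z7.png

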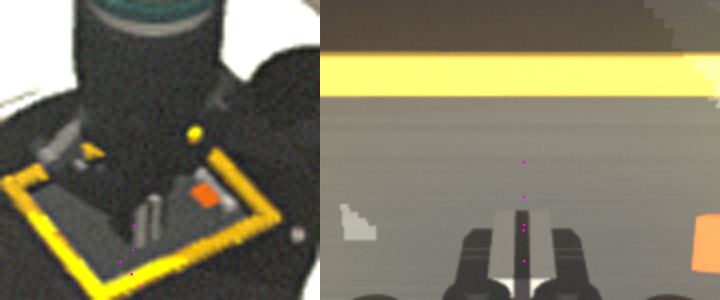

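Run:
```python
from h import *
w=capture("wrist");s=capture("side");print(np.round(r.get_obs()["contact_force"],2))
cv2.imwrite("pics/w8.png",np.clip(w["color"][120:320,180:460,::-1].astype(float)*2,0,255).astype(np.uint8).repeat(2,0).repeat(2,1))
cv2.imwrite("pics/s8.png",cv2.resize(np.clip(s["color"][210:300,310:420,::-1].astype(float)*2.5,0,255).astype(np.uint8),None,fx=6,fy=6,interpolation=cv2.INTER_CUBIC))
```

```text
[1.47 0.18 1.08]
```

View pics/w8.png

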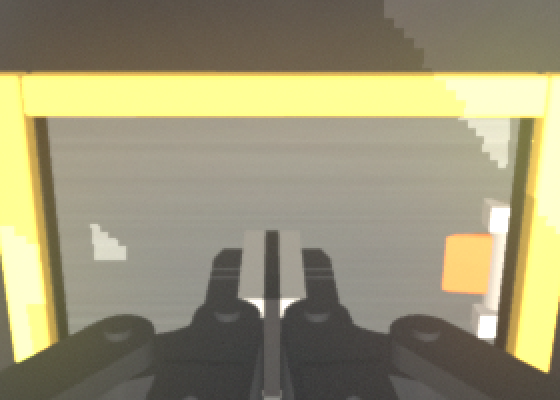

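View pics/s8.png

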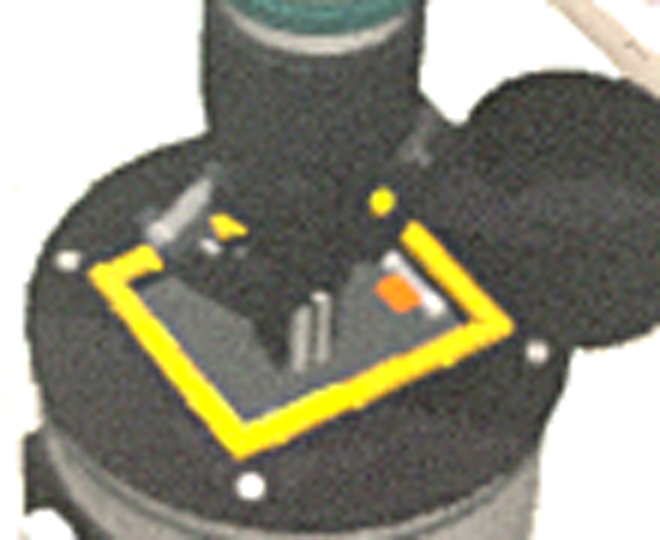

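Run:
```python
from h import *
w=capture("wrist");s=capture("side")
f=lambda u,v:(180+u/2,120+v/2); g=lambda u,v:(310+u/6,210+v/6)
for z in(.15,.14,.12): print(z,[onz(w,f(*q),z)[0].round(4).tolist() for q in((443,235),(443,292),(489,235),(489,292),(497,262))],[onz(s,g(*q),z)[0].round(4).tolist() for q in((375,285),(395,312),(420,300))])
```

```text
0.15 [[0.5789, -0.2324, 0.15], [0.5801, -0.2477, 0.15], [0.5899, -0.2324, 0.15], [0.5914, -0.2477, 0.15], [0.5926, -0.2395, 0.15]] [[0.5817, -0.2336, 0.15], [0.5802, -0.2486, 0.15], [0.5916, -0.2484, 0.15]]
0.14 [[0.5819, -0.2368, 0.14], [0.5832, -0.2532, 0.14], [0.5938, -0.2368, 0.14], [0.5954, -0.2532, 0.14], [0.5966, -0.2445, 0.14]] [[0.5877, -0.226, 0.14], [0.5861, -0.2412, 0.14], [0.5977, -0.241, 0.14]]
0.12 [[0.5879, -0.2457, 0.12], [0.5894, -0.2644, 0.12], [0.6014, -0.2457, 0.12], [0.6033, -0.2644, 0.12], [0.6047, -0.2544, 0.12]] [[0.5996, -0.2109, 0.12], [0.598, -0.2266, 0.12], [0.6099, -0.2263, 0.12]]
```

Run:
```python
from h import *
w=capture("wrist");s=capture("side")
i=np.clip(s["color"][225:290,320:400,::-1].astype(float)*4,0,255).astype(np.uint8)
i=cv2.resize(i,None,fx=9,fy=9,interpolation=cv2.INTER_CUBIC)
for z,col in((.15,(0,0,255)),(.09,(255,0,0))):
    X=onz(w,np.array([(226.5,232),(226.5,250),(242,250)]),z);print(z,X.round(3).tolist())
    cv2.polylines(i,[((proj(s,X)-[320,225])*9).astype(np.int32)],True,col,1)
    E=onz(w,np.array([(430,205)]),z)
cv2.imwrite("pics/fl.png",i)
```

```text
0.15 [[0.495, -0.229, 0.15], [0.494, -0.239, 0.15], [0.502, -0.239, 0.15]]
0.09 [[0.476, -0.255, 0.09], [0.475, -0.268, 0.09], [0.486, -0.268, 0.09]]
```

View pics/fl.png

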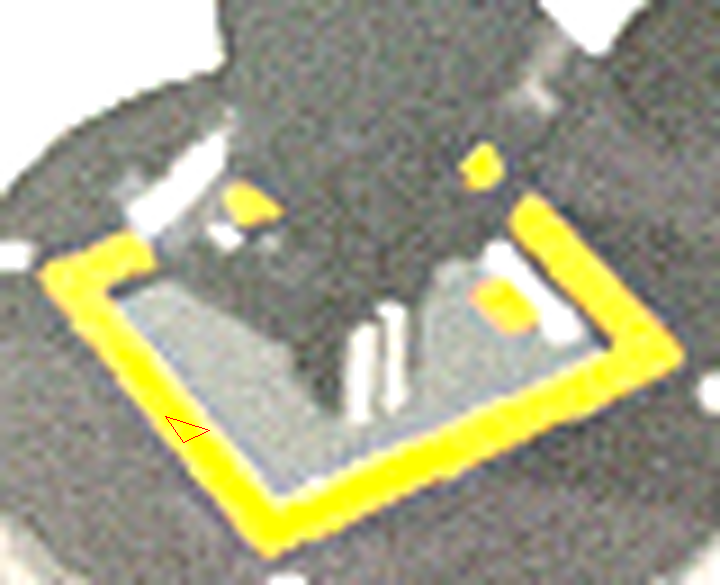

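{"name": "play_rows", "arguments": {"motion": [[0.1, 0, 0, 0, 0, 0], [0.1, 0, 0, 0, 0, 0], [0.1, 0, 0, 0, 0, 0], [0.1, 0, 0, 0, 0, 0], [0.1, 0, 0, 0, 0, 0], [0, 0, 0, 0, 0, 0], [0, 0, 0, 0, 0, 0], [0, 0, 0, 0, 0, 0], [0, 0, 0, 0, 0, 0], [0, 0, 0, 0, 0, 0]]}}

```text
time_s: 15.75
eef_pos: [0.5382, -0.2426, 0.1085]
ee_rot: [174.9, 90.0, 174.9]
contact_force: [1.2, -0.9, 1.2]
opening: 0.0002
```

```bash
python3 z.py 9; python3 -c "
from h import *
print(np.round(r.get_obs()['effort'],2),np.round(r.get_obs()['torque'],3))"
```

```text
[ 0.5382 -0.2426  0.1085] [ 1.17 -0.9   1.22]
[ 4.000e-02 -5.114e+01  7.850e+00 -1.315e+01  1.200e-01  3.000e-01
  0.000e+00] [-0.071 -0.228 -0.016]
```

View pics/z9.png

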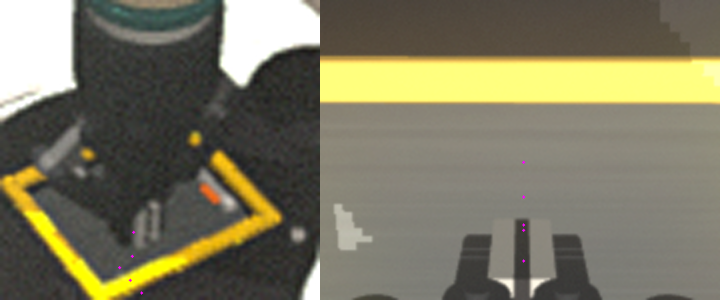

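{"name": "play_rows", "arguments": {"motion": [[0.1, 0, 0, 0, 0, 0], [0.1, 0, 0, 0, 0, 0], [0.1, 0, 0, 0, 0, 0], [0, 0, 0, 0, 0, 0], [0, 0, 0, 0, 0, 0], [0, 0, 0, 0, 0, 0], [0, 0, 0, 0, 0, 0], [0, 0, 0, 0, 0, 0], [0, 0, 0, 0, 0, 0], [0, 0, 0, 0, 0, 0]]}}

```text
time_s: 16.85
eef_pos: [0.5386, -0.2427, 0.1076]
ee_rot: [22.2, 89.9, 22.1]
contact_force: [-2.9, 2.2, 17.7]
opening: 0.0001
```

```bash
python3 z.py 10; python3 -c "
from h import *
print(np.round(r.get_obs()['effort'],2),np.round(r.get_obs()['torque'],3))"
```

```text
[ 0.5386 -0.2427  0.1076] [-2.92  2.22 17.71]
[ 5.500e-01 -4.345e+01  6.560e+00 -1.209e+01 -7.000e-02 -1.120e+00
 -1.000e-02] [0.521 0.534 0.036]
```

View pics/z10.png

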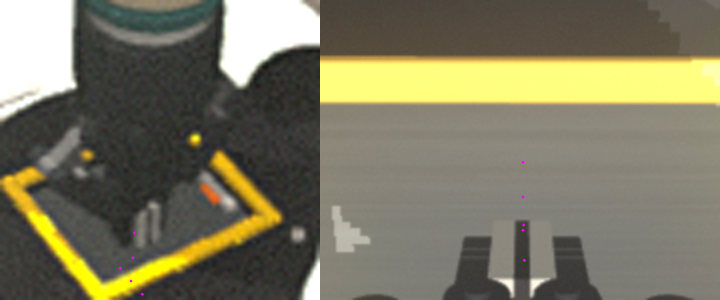

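{"name": "play_rows", "arguments": {"motion": [[-0.3, 0, 0, 0, 0, 0], [-1, 0, 0, 0, 0, 0], [-1.5, 0, 0, 0, 0, 0], [-1.5, 0, 0, 0, 0, 0], [-2, 0, 0, 0, 0, 0], [-2, 0, 0, 0, 0, 0], [-2, 0, 0, 0, 0, 0], [-2, 0, 0, 0, 0, 0], [-2, 0, 0, 0, 0, 0], [-1, 0, 0, 0, 0, 0]]}}

```text
time_s: 17.95
eef_pos: [0.5385, -0.2429, 0.2601]
ee_rot: [-31.2, 89.9, -31.3]
contact_force: [-0.4, 0.3, 0.4]
opening: 0.0004
```

Run:
```python
from h import *
w=capture("wrist");s=capture("side")
delta([.4755,.2015,.27],[1,0,0])
a=cv2.resize(np.clip(s["color"][225:290,320:400,::-1].astype(float)*2,0,255).astype(np.uint8),None,fx=4.5,fy=4.5,interpolation=cv2.INTER_CUBIC)
b=cv2.resize(np.clip(w["color"][100:260,220:420,::-1].astype(float)*1.7,0,255).astype(np.uint8),(366,292))
cv2.imwrite("pics/after.png",np.hstack([a[:292],b]))
for n,c in(("w",w),("s",s)):
    h=hsv(c);xx,yy=np.meshgrid(np.arange(640),np.arange(400))
    o=big((h[...,0]>3)&(h[...,0]<18)&(h[...,1]>170)&(h[...,2]>60)&(xx>330)&(xx<420)&(yy>150)&(yy<280))
    ys,xs=np.nonzero(o);print(n,o.sum(),xs.min(),xs.max(),ys.min(),ys.max())
    P=onz(c,np.c_[xs,ys].astype(float),.149);print(P.min(0),P.max(0))
```

```text
rot units [-0.01  0.02  0.01]
pos [ 0.5388 -0.2429  0.2597] tool shift cm [-1.08 44.44 -6.38]
[[ 0.002  0.001  1.   ]
 [-0.001  1.    -0.001]
 [-1.    -0.001  0.002]]Traceback (most recent call last):
  File "<stdin>", line 9, in <module>
  File "h.py", line 21, in big
    n,l,s,ce=cv2.connectedComponentsWithStats(m.astype(np.uint8)); k=1+s[1:,4].argmax(); return l==k
                                                                       ~~~~~~~~~~~~~~^^
ValueError: attempt to get argmax of an empty sequence
```

View pics/after.png

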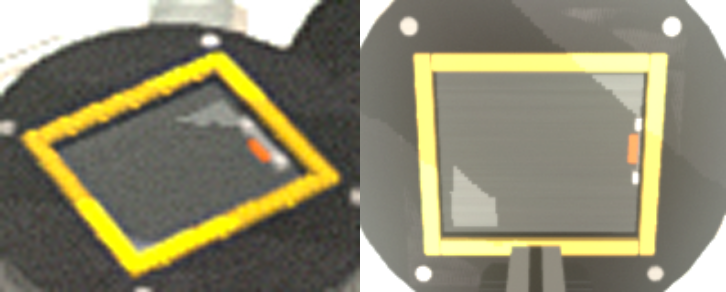

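Run:
```python
from h import *
w=capture("wrist");s=capture("side")
print(onz(w,(220+(627.5-360)/1.83,182),.1494),onz(w,(220+(639-360)/1.83,182),.1494), onz(s,(320+251/4.5,225+145/4.5),.1494),onz(s,(320+257/4.5,225+160/4.5),.1494))
for q in("reset_lever","test_box","test_button"):
    for d in regions_of("side",q)[:1]: print(q,d["conf"],d["rect"])
    for d in regions_of("wrist",q)[:1]: print(q,d["conf"],d["rect"])
```

```text
[[ 0.58613218 -0.24105163  0.1494    ]] [[ 0.59207989 -0.2410574   0.1494    ]] [[ 0.58879578 -0.23615944  0.1494    ]] [[ 0.58547333 -0.24602542  0.1494    ]]
reset_lever 0.18 [428.9, 30.7, 121.4, 105.9]
test_box 0.61 [237.7, 186.8, 52.9, 36.1]
test_button 0.45 [248.4, 193.5, 10.7, 9.4]
```

{"name": "play_rows", "arguments": {"motion": [[0, 2.2, -0.3, 0, 0, 0], [0, 2.2, -0.3, 0, 0, 0], [0, 2.2, -0.3, 0, 0, 0], [0, 2.2, -0.3, 0, 0, 0], [0, 2.2, -0.3, 0, 0, 0], [0, 2.2, -0.3, 0, 0, 0], [0, 2.2, -0.3, 0, 0, 0], [0, 2.2, -0.3, 0, 0, 0], [0, 2.2, -0.3, 0, 0, 0], [0, 2.2, -0.3, 0, 0, 0]]}}

```text
time_s: 19.45
eef_pos: [0.5084, -0.0217, 0.2584]
ee_rot: [-172.3, 90.0, -172.4]
contact_force: [-0.1, -0.5, -0.4]
opening: -0.0003
```

{"name": "play_rows", "arguments": {"motion": [[0, 2.2, -0.3, 0, 0, 0], [0, 2.2, -0.3, 0, 0, 0], [0, 2.2, -0.3, 0, 0, 0], [0.5, 2.2, -0.3, 0, 0, 0], [1, 2.2, -0.3, 0, 0, 0], [1, 2.2, -0.3, 0, 0, 0], [1, 2.2, -0.3, 0, 0, 0], [1, 2.2, -0.3, 0, 0, 0], [1, 2.2, -0.3, 0, 0, 0], [1, 2.2, -0.3, 0, 0, 0]]}}

```text
time_s: 20.45
eef_pos: [0.4787, 0.1983, 0.193]
ee_rot: [-137.1, 90.0, -137.2]
contact_force: [0.5, -0.0, -0.7]
opening: 0.0002
```

```bash
cat > b.py <<'E'
from h import *
import sys
w=capture("wrist");s=capture("side");delta([.4755,.2015,.10])
print(np.round(r.get_obs()["contact_force"],2))
p=np.array(r.get_obs()["eef_pos"])+[0,0,.033]
for n,c in(("w",w),("s",s)):
    h=hsv(c);xx,yy=np.meshgrid(np.arange(640),np.arange(400))
    m=(h[...,0]>45)&(h[...,0]<85)&(h[...,1]>120)&(h[...,2]>60)
    if n=="s": m&=(xx>225)&(xx<295)&(yy>180)&(yy<225)
    if not m.any(): continue
    g=big(m);ys,xs=np.nonzero(g);bx=cv2.boundingRect(g.astype(np.uint8));print(n,g.sum(),bx,[onz(c,(xs.mean(),ys.mean()),z)[0].round(4).tolist() for z in(.055,.062)])
a=s["color"][150:240,220:320,::-1]; a=cv2.resize(np.clip(a.astype(float)*1.6,0,255).astype(np.uint8),(333,300),interpolation=cv2.INTER_CUBIC)
b=w["color"][100:325,150:480,::-1].copy(); b=cv2.resize(np.clip(b.astype(float)*1.6,0,255).astype(np.uint8),(440,300))
u=(proj(s,p)[0]-[220,150])*3.33;cv2.circle(a,(int(u[0]),int(u[1])),2,(255,0,255),-1)
cv2.imwrite(f"pics/b{sys.argv[1]}.png",np.hstack([a,b]))
E
python3 b.py 1
```

```text
pos [0.4771 0.2009 0.1919] tool shift cm [ 9.19  0.06 -0.13]
[[-0.003 -0.004  1.   ]
 [ 0.     1.     0.004]
 [-1.     0.    -0.003]]
[0.24 0.64 0.16]
w 433 (304, 163, 25, 30) [[0.4802, 0.1956, 0.055], [0.4801, 0.1973, 0.062]]
s 90 (248, 193, 13, 10) [[0.479, 0.2131, 0.055], [0.4761, 0.2047, 0.062]]
```

View pics/b1.png

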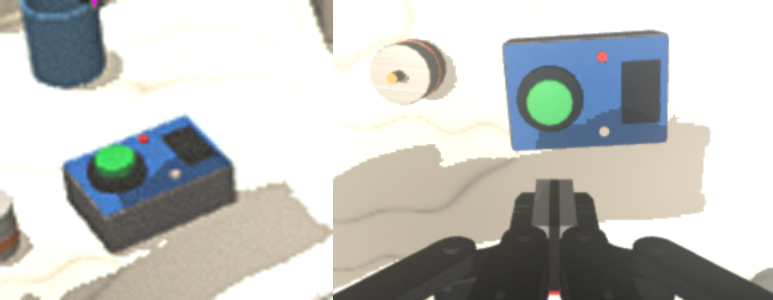

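{"name": "play_rows", "arguments": {"motion": [[0.5, 0, 0, 0, 0, 0], [1, 0, 0, 0, 0, 0], [1.5, 0, 0, 0, 0, 0], [1.5, 0, 0, 0, 0, 0], [1.5, 0, 0, 0, 0, 0], [1.5, 0, 0, 0, 0, 0], [1.5, 0, 0, 0, 0, 0], [1.5, 0, 0, 0, 0, 0], [1, 0, 0, 0, 0, 0], [0.5, 0, 0, 0, 0, 0]]}}

```text
time_s: 21.55
eef_pos: [0.4787, 0.1963, 0.0727]
ee_rot: [-138.3, 89.9, -138.5]
contact_force: [0.1, 0.3, -0.6]
opening: 0.0003
```

```bash
python3 b.py 2
```

```text
pos [0.4788 0.1968 0.0731] tool shift cm [-2.69  0.47 -0.33]
[[-0.001  0.002  1.   ]
 [-0.001  1.    -0.002]
 [-1.    -0.001 -0.001]]
[0.23 0.58 0.59]
w 1915 (283, 190, 55, 50) [[0.475, 0.2003, 0.055], [0.4751, 0.2028, 0.062]]
s 91 (248, 193, 12, 10) [[0.4786, 0.2125, 0.055], [0.4758, 0.2041, 0.062]]
```

View pics/b2.png

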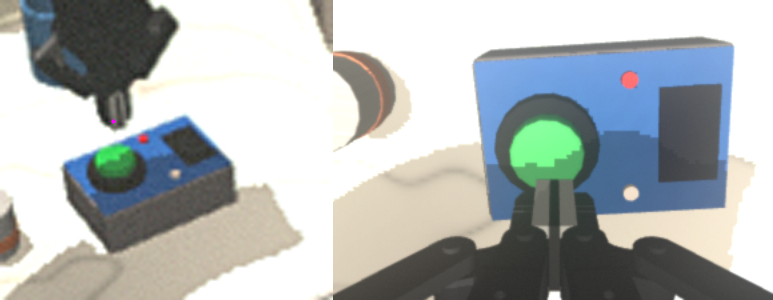

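{"name": "play_rows", "arguments": {"motion": [[0, 0.1, -0.1, 0, 0, 0], [0, 0.1, -0.1, 0, 0, 0], [0, 0.1, -0.1, 0, 0, 0], [0.5, 0.1, 0, 0, 0, 0], [0.5, 0.1, 0, 0, 0, 0], [0.5, 0, 0, 0, 0, 0], [0.5, 0, 0, 0, 0, 0], [0.5, 0, 0, 0, 0, 0], [0.3, 0, 0, 0, 0, 0], [0.2, 0, 0, 0, 0, 0]]}}

```text
time_s: 22.65
eef_pos: [0.4758, 0.2023, 0.0432]
ee_rot: [-153.1, 90.0, -153.2]
contact_force: [0.4, -1.2, -0.1]
opening: 0.0001
```

```bash
python3 b.py 3
```

```text
pos [0.4758 0.2024 0.0433] tool shift cm [-5.67 -0.09 -0.03]
[[-0.     0.001  1.   ]
 [-0.     1.    -0.001]
 [-1.    -0.    -0.   ]]
[ 0.78 -0.08  0.83]
w 1042 (285, 216, 62, 34) [[0.476, 0.2067, 0.055], [0.4759, 0.2096, 0.062]]
s 73 (249, 194, 11, 9) [[0.4775, 0.2086, 0.055], [0.4747, 0.2002, 0.062]]
```

View pics/b3.png

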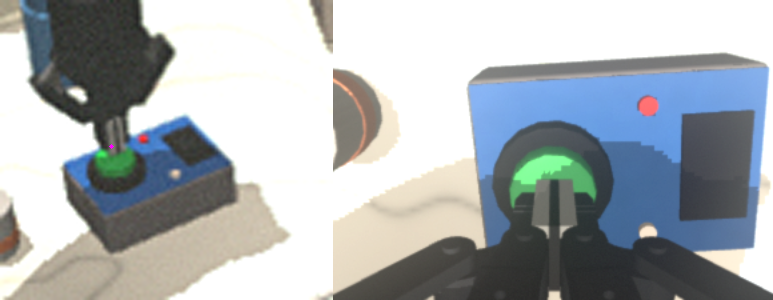

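{"name": "play_rows", "arguments": {"motion": [[0.15, 0, 0, 0, 0, 0], [0.15, 0, 0, 0, 0, 0], [0.15, 0, 0, 0, 0, 0], [0.15, 0, 0, 0, 0, 0], [0.1, 0, 0, 0, 0, 0], [0.1, 0, 0, 0, 0, 0], [0.1, 0, 0, 0, 0, 0], [0.1, 0, 0, 0, 0, 0], [0.1, 0, 0, 0, 0, 0], [0, 0, 0, 0, 0, 0]]}}

```text
time_s: 23.75
eef_pos: [0.4759, 0.2025, 0.0326]
ee_rot: [129.0, 90.0, 128.9]
contact_force: [-0.4, -0.7, 2.5]
opening: 0.0001
```

{"name": "play_rows", "arguments": {"motion": [[0.1, 0, 0, 0, 0, 0], [0.1, 0, 0, 0, 0, 0], [0.1, 0, 0, 0, 0, 0], [0, 0, 0, 0, 0, 0], [0, 0, 0, 0, 0, 0], [0, 0, 0, 0, 0, 0], [0, 0, 0, 0, 0, 0], [0, 0, 0, 0, 0, 0], [0, 0, 0, 0, 0, 0], [0, 0, 0, 0, 0, 0]]}}

```text
time_s: 24.75
eef_pos: [0.476, 0.2025, 0.0303]
ee_rot: [81.3, 90.0, 81.2]
contact_force: [-2.5, -1.6, 10.7]
opening: 0.0
```

{"name": "play_rows", "arguments": {"motion": [[0.1, 0, 0, 0, 0, 0], [0, 0, 0, 0, 0, 0], [0, 0, 0, 0, 0, 0], [0, 0, 0, 0, 0, 0], [0, 0, 0, 0, 0, 0], [0, 0, 0, 0, 0, 0], [0, 0, 0, 0, 0, 0], [0, 0, 0, 0, 0, 0], [0, 0, 0, 0, 0, 0], [0, 0, 0, 0, 0, 0]]}}

```text
time_s: 25.75
eef_pos: [0.476, 0.2026, 0.0301]
ee_rot: [77.6, 89.9, 77.5]
contact_force: [-4.2, -1.3, 20.5]
opening: -0.0003
```

```bash
python3 b.py 4
```

```text
pos [0.476  0.2026 0.0301] tool shift cm [-6.99 -0.1  -0.05]
[[ 0.     0.002  1.   ]
 [ 0.001  1.    -0.002]
 [-1.     0.001  0.   ]]
[-3.87 -1.46 20.54]
w 842 (285, 220, 64, 35) [[0.4755, 0.2105, 0.055], [0.4755, 0.2134, 0.062]]
s 45 (249, 197, 12, 6) [[0.4754, 0.2028, 0.055], [0.4726, 0.1945, 0.062]]
```

View pics/b4.png

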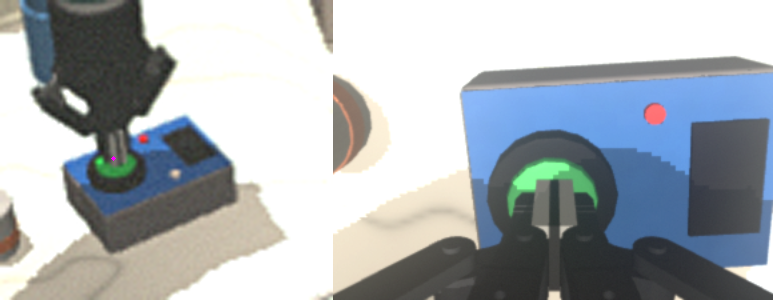

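Hard stop reached (20.5 N, the button is flush in its collar at about (117,165) of the left crop). Retracting.

{"name": "play_rows", "arguments": {"motion": [[-0.3, 0, 0, 0, 0, 0], [-0.5, 0, 0, 0, 0, 0], [-1, 0, 0, 0, 0, 0], [-1.5, 0, 0, 0, 0, 0], [-2, 0, 0, 0, 0, 0], [-2, 0, 0, 0, 0, 0], [-2, 0, 0, 0, 0, 0], [-2, 0, 0, 0, 0, 0], [-2, 0, 0, 0, 0, 0], [-1, 0, 0, 0, 0, 0]]}}

```text
time_s: 26.85
eef_pos: [0.4768, 0.2027, 0.1733]
ee_rot: [19.6, 89.9, 19.5]
contact_force: [-0.6, 0.6, -0.0]
opening: 0.0001
```

```bash
python3 b.py 5
python3 - <<'E'
from h import *
a=cv2.imread("pics/top0.png");t=capture("top");s=capture("side");cv2.imwrite("pics/topE.png",t["color"][:,:,::-1]);cv2.imwrite("pics/sideE.png",s["color"][:,:,::-1])
for q in("test_box","screwdriver","mug","screw_jar","spare_burr","motor","parts_tray","hopper_cover"):
    d=regions_of("side",q)[:1]; print(q,[(round(x["conf"],2),np.round(x["rect"])) for x in d])
E
```

```text
pos [0.4768 0.2029 0.1728] tool shift cm [ 7.28 -0.14 -0.15]
[[ 0.002  0.001  1.   ]
 [ 0.001  1.    -0.001]
 [-1.     0.001  0.002]]
[-0.1   0.9  -0.52]
w 650 (298, 170, 34, 32) [[0.4772, 0.197, 0.055], [0.4772, 0.1988, 0.062]]
s 91 (248, 193, 13, 10) [[0.4788, 0.2126, 0.055], [0.4759, 0.2042, 0.062]]
test_box [(0.69, array([239., 189.,  52.,  34.]))]
screwdriver [(0.93, array([273., 234.,  61.,  30.]))]
mug [(0.94, array([226., 143.,  27.,  31.]))]
screw_jar [(0.57, array([356., 207.,  14.,  24.]))]
spare_burr [(0.75, array([262., 336.,  28.,  24.]))]
motor [(0.7, array([315., 230.,  90.,  71.]))]
parts_tray [(0.72, array([363., 351.,  76.,  48.]))]
hopper_cover [(0.97, array([383., 224.,  46.,  46.]))]
```

View pics/sideE.png

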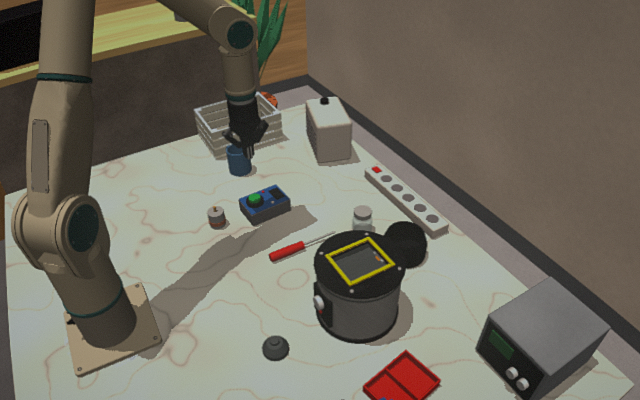

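View pics/b5.png

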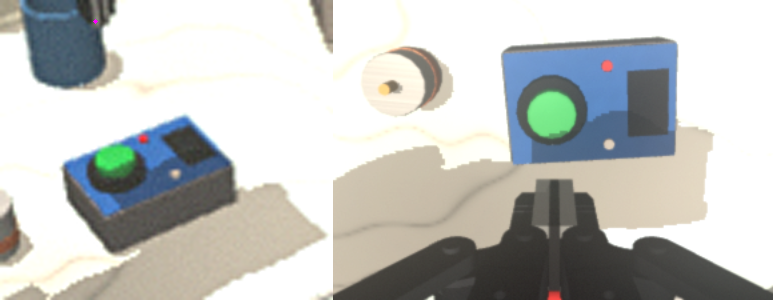

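The side view shows the button up again, with the same mask box (248,193,13,10) as before pressing. Nothing on the table has moved, only the short lever stub shows in the grinder window at about (377,258), and the tool is clear.

```bash
python3 -c "
from h import *
print(r.sign_off(), r.get_obs()['time_s'])"
```

```text
the job is handed in; nothing more can be done
the job is handed in; nothing more can be done
```

I pressed the reset lever down to its stop, then pressed the green button fully and let it go. I raised the tool clear and handed the job in at about 27 s. No verdict was reported.

**Checks that looked good**
- **Lever:** It stopped hard at 17.7 N, after following the fingers down about 23 mm. In the last pictures only the short stub by the hinge shows, which fits the lever lying near its stop.
- **Button:** It stopped hard at 20.5 N, flush in its collar. After I let go, its outline in the side view was the same as before the press.
- **Table:** The test box and the other things look unmoved in the side view, and the force on the tool was about zero when I handed in. I compared only the test box outline by its numbers; I judged the rest by eye.

**Checks that disagreed or were weak**
- **Fingertip height:** The fingertips, both in the pictures and at contact, sat about 33 mm above the reported tool position. I worked by the pictures and the force instead.
- **Lever out of sight:** The visible floor of the well appears at about 148 mm, not 90 mm, and hides the lever pad once it is down. The final lever angle is therefore inferred from the stop force and the stub's length, about 0.2 to 0.23 rad down.
- **Guard contact:** I saw no sign of touching the frame or plate, but I could not measure that contact directly.
- **Detector:** It did not find the lever reliably at the end (confidence 0.18), and its final "motor" hit was actually the grinder. The motor itself looked unmoved in the picture.

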